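# Lay out the staining place

## Task

Lay out the staining place round the square bench mat: put the film carton on the bench behind the mat (on the side away from the robot), centred on the mat, parallel to its far edge and with a gap of about 3 cm, and lay the tape roll flat on top in the middle of the carton. Stand the steel beaker in the middle of the mat, and stand the little dye bottle on the bench midway between the mat and the wash bottle, in line with both. Keep the beaker and the dye bottle upright, and leave the wash bottle and the timer where they are.

Things in the scene. Friction and masses are not known exactly. Their poses are not given: they have to be found in the camera images.
- mat: square bench mat, 100 x 100 mm and 6 mm thick, dark rubber in a thin steel frame, fixed to the bench. Origin at the centre of its underside, on the bench; x points away from the robot (turned by at most 0.15 rad), y to the left, along its far edge
- wash: white plastic wash bottle with a red cap and bent spout, 190 mm tall, round body 62 mm across, loose. Stands 200 mm to the left or to the right of the mat (centre to centre, along the mat's y axis, either side may be drawn). Origin on the axis of its body, at the underside; z up
- carton: closed carton of sealing film, white and green, 60 x 115 x 60 mm (x, y, z), 0.15 kg, stands on the bench, loose; grip across its 60 mm width. Origin at the centre of its underside, y along its length, z up
- tape: roll of yellowish marking tape lying flat, outside diameter 67 mm, hole 26 mm, 19 mm high, loose; grip across the outside. Origin at the centre of its underside, z up along its axis
- beaker: plain stainless steel beaker, outside diameter 52 mm (55 mm at the flared rim), 69 mm tall, open at the top, empty, loose, 0.09 kg; grip across the outside. Origin at the centre of its underside, z up
- dye: small glass bottle of dark dye with a blue screw cap: round body 38 to 42 mm across up to 45 mm height, cap 29 mm across from 55 to 77 mm height, loose, stands upright. Origin at the centre of its underside, z up
- clock: white bench timer with buttons, 62 x 64 x 19 mm, loose bystander. Origin at the centre of its underside
There are look-alikes about, which are no part of the job. What is shaped like the beaker but orange is not meant. What is shaped like the tape but red is not meant.

How it is judged (in metres and radians):
At the end, for the whole second after the job is handed in: Carton upright behind the mat: gap 15-45 mm, centred within 15 mm, parallel within 0.17 rad. Tape flat on the carton, within 15 mm of its middle. Beaker on the mat within 15 mm of its centre. Dye bottle within 115 mm of mat centre and wash bottle and 15 mm of the mat's y line. At rest (x of carton in the frame of mat between 0.095 and 0.125 m and y of carton in the frame of mat between -0.015 and 0.015 m and angle between the y axis of carton and the y axis of mat, either way round below 0.17 rad and angle between each of carton, tape, beaker, dye's own z axis and vertical below 0.1 rad and height (world z) of each of carton, dye below 0.005 m and horizontal distance between tape and carton below 0.015 m and z of tape in the frame of carton between 0.055 and 0.066 m and horizontal distance between beaker and mat below 0.015 m and z of beaker in the frame of mat below 0.012 m and horizontal distance between dye and mat below 0.115 m and horizontal distance between dye and wash below 0.115 m and x of dye in the frame of mat between -0.015 and 0.015 m and linear speed of each of carton, tape, beaker, dye below 0.02 m/s); the robot touches nothing.
It fails at once if the wash bottle is shifted by more than 15 mm or tipped (distance of wash from where it was at the start of the episode above 0.015 m or angle between wash's own z axis and vertical above 0.3 rad).
It fails at once if the timer is shifted by more than 15 mm (distance of clock from where it was at the start of the episode above 0.015 m).
It fails at once if the beaker is tipped by more than 0.6 rad (angle between beaker's own z axis and vertical above 0.6 rad).
It fails at once if the dye bottle is tipped by more than 0.6 rad (angle between dye's own z axis and vertical above 0.6 rad).
It also fails if it takes over 115 s, if anything falls off the work surface, if the arm or the gripper's body presses on something with over 40 N, if the wrist force passes 120 N, or if a joint passes its speed limit or range.

## Robot

A 7-joint arm with a two-finger parallel gripper is mounted at the origin on a cart in front of the work surface, level with it; the furniture and walls round the work are solid. World frame = base frame: x ahead of the robot, y to its left, z up, the work surface at z = 0. Lengths are in mm, angles in degrees, forces in N, time in s.
With the tool pointing down it reaches from about 400 to 875 mm from the base axis. Payload 4.4 kg.
Tool frame: the origin (TCP) lies midway between the tips of the shut fingers; the grasp point (between the pads) lies 19 mm behind it; z points along the fingers, y is the line along which they close (so a half turn about z gives the same grasp; the last joint's range is limited). The gripper opens to 85 mm and grips with 20 to 120 N. Pads are 22 mm wide; open, the fingers measure 114 mm over their backs; the gripper's body (76 mm by 85 mm) begins 54 mm behind the grasp point. The pads swing forward as they close: fully open they stand 13 mm farther back than shut.
Start: joints at [67.907, 36.005, 2.206, 86.941, -1.547, 57.084, -1.146], TCP at [204.373, -617.049, 231.313] pointing down, gripper open.
Joint ranges: [-175.42, 175.42], [-21.48, 121.26], [-71.46, 75.88], [10.55, 141.38], [-63.04, 243.04], [13.31, 113.54], [-168.57, 168.57]. Speed limits (degrees/s): [147.25, 147.25, 180, 180, 180, 180, 180].

## Interface

Orientations are given as [roll, pitch, yaw] about the fixed x, y, z axes, in that order (R = Rz(yaw) Ry(pitch) Rx(roll)).
In Python, from cell import telemetry, snapshot, r gives the robot as it stands.
- The arm moves only by the shell command python3 -m pendant 'ROWS' [FORCE]. ROWS is JSON, a list of rows, each a list of 7 numbers: the shift along the tool's x, y, z normalised to -1 to 1, where 1 is 150 mm, then the turn, a rotation vector about the tool's x, y, z normalised to -1 to 1, where 1 is 90 degrees, then the closure, from -1 (fully open) to 1 (shut). In form: [[dx, dy, dz, ax, ay, az, grip], ...]. A call has 1 to 20 rows; each row shifts and turns the commanded pose from where the row before left it, along the tool's axes as they then stand; what a row does not reach is not made up. A row lasts 1/12 s, in which the tool goes at most 41.7 mm and 7.16 degrees, less where a joint would pass 70% of its speed; a pose out of reach is approached as far as the arm can. A call with a number of a shift or a turn outside -1 to 1 is refused whole. A call with a gripper value outside its range is refused whole. The fingers move at their own pace and stop on an object; FORCE is the grip in N (left out, the last holds). Time passes only in rows, so rows that do not move let the fingers close. It gives the time, the measured TCP pose, the force, the opening and the grip force at its end, in the units of the state.
- telemetry.observe(): the state, without advancing time (a new reading comes with each control period).
- snapshot(name): name is "scene" or "top" or "wrist"; returns a dict with "image" (400x640x3 uint8, red, green, blue), "range_z" (400x640 float32, mm along the optical axis (not along the pixel's ray), 0 where there is no reading), "fx", "fy", "cx", "cy" (pixels), "view" (4x4, takes a point from world to camera coordinates); the wrist camera has in their place "T_tool_cam" (4x4, takes a point from camera to tool coordinates, whose origin is the TCP and whose axes are the flange's). Camera axes: x right, y down, z forward; pixel columns grow to the right and rows downward; lengths in mm; the calibration is good to about 2 mm. A picture is of the moment at which its call begins: read the wrist's pose just before it.
- r.job_done(): hands the job in; it is judged then, once.
The state is a dict: "time": time; "q": joint angles; "dq": joint speeds; "tau": joint torques, N m; "tool_pos": TCP position; "tool_rot": TCP orientation; "force": force on the tool from outside, world axes, zero at the start; "moment": the same for the moment, N m; "finger_gap": finger opening in mm; "finger_force": force on a finger pad.
Only numpy, scipy, OpenCV 4.12 (cv2) and the standard library are available. Lean on these libraries where they do the work, as an engineer would, in place of code of your own. Each camera call takes 0.05 s, during which the arm holds its last target. There are 200 camera calls.

## Working session

There is one attempt and no reset: what is moved stays moved. The work goes in short steps, Python scripts to look and compute and a shell command to move; the robot and the scene stay as the last step left them, time stands still between calls to the robot, and variables do not carry over. Pictures are saved under pics/ and viewed, at most 14 in all, crops included, and the job is handed in when it is done.

```bash
ls; mkdir -p pics
python3 - <<'E'
from cell import telemetry, snapshot, r
import cv2, numpy as np
s=telemetry.observe(); print(s)
for n in ["scene","top"]:
    d=snapshot(n); np.savez(f"{n}0.npz",**d); cv2.imwrite(f"pics/{n}0.png",d["image"][:,:,::-1]); print(n,d["fx"],d["fy"],d["cx"],d["cy"],np.round(d["view"],3).tolist())
E
```

```text
pics
{'time': 0.0, 'q': array([67.90757755, 36.06052595,  2.20210779, 86.99642314, -1.54545528,
       57.08376054, -1.14509726]), 'dq': array([ 0.0807245 ,  0.030451  , -0.07008083, -0.06897996, -0.05636631,
        0.04721803,  0.04890789]), 'tau': array([ 1.16753472e-03, -5.63397145e+01,  1.22707710e+00, -1.93445778e+01,
        1.11149205e-02,  1.04795818e-02, -8.50792503e-06]), 'tool_pos': array([ 204.16125618, -616.43879278,  230.36838144]), 'tool_rot': array([-1.79888991e+02,  2.57785264e-03,  1.83243733e+01]), 'force': array([-0.25263934,  0.04493405,  0.74795842]), 'moment': array([ 0.04212034,  0.00668301, -0.06636676]), 'finger_force': 0.0, 'finger_gap': 85.42149932478944}
scene 396.9918138587353 396.9918138587353 320.16231175598597 200.4028726358185 [[-0.918, -0.398, 0.005, 411.593], [-0.315, 0.719, -0.62, 232.604], [0.243, -0.57, -0.785, 866.487], [0.0, 0.0, 0.0, 1.0]]
top 385.945981002047 385.945981002047 316.43258379558904 207.1573641997407 [[0.012, -1.0, -0.001, -67.472], [-0.991, -0.011, -0.134, 484.574], [0.134, 0.003, -0.991, 986.781], [0.0, 0.0, 0.0, 1.0]]
```

View pics/top0.png

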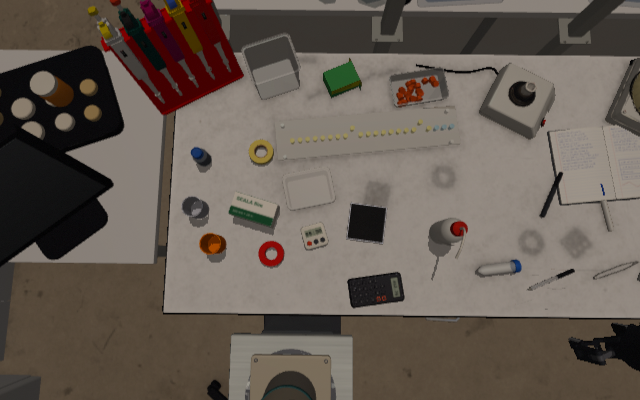

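View pics/scene0.png

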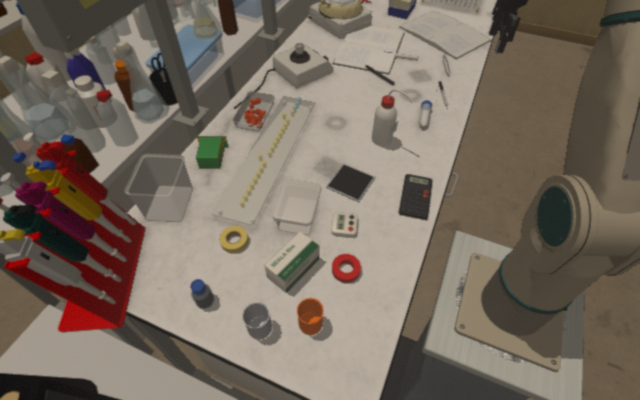

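```bash
cat > h.py <<'E'
import numpy as np, cv2
def load(n): return dict(np.load(n))
def cloud(d):
    z=d["range_z"].astype(float); v,u=np.indices(z.shape)
    P=np.stack([(u-d["cx"])/d["fx"]*z,(v-d["cy"])/d["fy"]*z,z],-1)
    T=np.linalg.inv(d["view"]); W=P@T[:3,:3].T+T[:3,3]; W[z<=0]=np.nan
    return W
E
python3 - <<'E'
from h import *
d=load("top0.npz"); W=cloud(d); im=d["image"]
c=im[130:280,170:480][:,:,::-1]; c=cv2.resize(c,None,fx=2.58,fy=2.58,interpolation=cv2.INTER_CUBIC); cv2.imwrite("pics/crop0.png",c)
for n,u,v in [("bench",340,260),("dye",201,152),("tape",261,143),("carton",255,205),("mat",367,223),("wash",458,229),("clock",315,236),("boat",310,190),("strip",360,140)]: print(n,np.round(W[v,u]))
def rep(n,u0,u1,v0,v1,h0,h1):
    S=W[v0:v1,u0:u1].reshape(-1,3); S=S[(S[:,2]>h0)&(S[:,2]<h1)]
    r=cv2.minAreaRect(S[:,:2].astype(np.float32)); print(n,len(S),np.round(S.mean(0),1),"rect",np.round(r[0],1),np.round(r[1],1),round(r[2],1))
rep("carton",225,285,185,235,52,70)
rep("tape",245,278,135,168,13,30)
rep("dyecap",185,215,142,170,65,90)
rep("beaker rim",178,213,190,225,60,80)
rep("washbody",425,475,210,260,60,140)
rep("washall",425,475,210,260,60,250)
rep("clock",298,333,220,255,10,35)
rep("boat",280,340,165,212,6,80)
rep("strip",270,465,100,165,6,80)
m=im.max(2)<60; 
m[:,:340]=0;m[:,395:]=0;m[:195]=0;m[250:]=0
S=W[m];print(len(S)); print(cv2.minAreaRect(S[:,:2].astype(np.float32)),S.mean(0))
E
```

```text
bench [ 348. -127.   -1.]
dye [619. 237.  78.]
tape [663.  92.  18.]
carton [485.  96.  63.]
mat [ 448. -199.    3.]
wash [ 422. -389.  153.]
clock [410. -59.  18.]
boat [525. -45.  65.]
strip [ 674. -179.   20.]
carton 1070 [475.8 100.2  60.8] rect [499.6  90.9] [122.2 112.6] 73.4
tape 394 [640.   88.9  19.7] rect [642.2  82.2] [66.9 86.8] 14.3
dyecap 106 [618.8 250.1  73.8] rect [619.9 249.9] [27.7 27.4] 1.9
beaker rim 111 [480.7 259.4  67.3] rect [479.6 256.3] [52.9 52.3] 25.5
washbody 450 [ 419.3 -380.   104.6] rect [ 420.4 -388.8] [65.7 49.9] 2.3
washall 715 [ 416.7 -383.5  125.6] rect [ 404.5 -389.4] [97.4 49.9] 2.3
clock 545 [410.7 -56.5  16.6] rect [410.8 -56.6] [61.5 63.7] 16.4
boat 1836 [529.7 -40.4  64.9] rect [532.8 -49.5] [ 98.  147.6] 11.5
strip 7359 [ 694.9 -198.    25. ] rect [ 706.3 -198.4] [169.5 539.7] 2.9
1166
((449.0834655761719, -197.2925567626953), (91.99734497070312, 92.87633514404297), 82.19308471679688) [nan nan nan]
```

View pics/crop0.png

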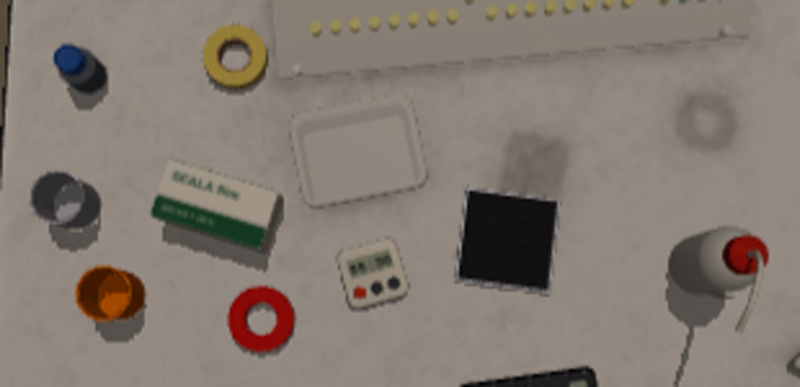

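```bash
cat >> h.py <<'E'
def rep(W,n,x0,x1,y0,y1,h0,h1):
    S=W.reshape(-1,3); k=(S[:,0]>x0)&(S[:,0]<x1)&(S[:,1]>y0)&(S[:,1]<y1)&(S[:,2]>h0)&(S[:,2]<h1); S=S[k].astype(np.float32)
    if len(S)<5: print(n,"few");return
    c,s,a=cv2.minAreaRect(S[:,:2]); print(n,len(S),"mean",np.round(S.mean(0),1),"rect",np.round(c,1),np.round(s,1),round(a,1),"x",S[:,0].min().round(),S[:,0].max().round(),"y",S[:,1].min().round(),S[:,1].max().round())
def rows(p,target,yaw,ztgt=None):
    """p: state; print shift in tool units (at the present yaw) and turn"""
    from scipy.spatial.transform import Rotation as R
    Rt=R.from_euler("xyz",p["tool_rot"],degrees=True); d=np.array(target)-p["tool_pos"]
    G=R.from_euler("xyz",[180,0,yaw],degrees=True)
    print("pos",np.round(p["tool_pos"],1),"rot",np.round(p["tool_rot"],2),"gap",round(p["finger_gap"],1),"F",np.round(p["force"],1),"t",round(p["time"],1))
    print("now-frame shift",np.round(Rt.inv().apply(d)/150,4),"in goal-frame",np.round(G.inv().apply(d)/150,4),"turn",np.round((Rt.inv()*G).as_rotvec(degrees=True)/90,4))
E
python3 - <<'E'
from h import *
d=load("top0.npz"); W=cloud(d)
rep(W,"carton",430,530,30,170,54,72)
rep(W,"tape",600,690,50,130,12,28)
rep(W,"dye",580,660,210,290,64,90)
rep(W,"beaker",440,530,215,300,55,85)
rep(W,"orange",360,430,180,280,55,85)
rep(W,"boat",470,600,-130,20,8,80); rep(W,"boathi",470,600,-130,20,50,80)
rep(W,"wash",370,470,-450,-340,10,60);rep(W,"washtop",340,470,-450,-340,100,200)
rep(W,"strip",560,750,-330,-30,10,80)
m=d["image"].max(2)<60; M=W.copy(); M[~m]=np.nan
rep(M,"mat",380,520,-270,-130,-5,12)
d=load("scene0.npz"); W=cloud(d);print("scene")
rep(W,"carton",430,530,30,170,54,72)
rep(W,"tape",600,690,50,130,12,28)
rep(W,"dye",580,660,210,290,64,90)
rep(W,"beaker",440,530,215,300,60,85)
rep(W,"wash",370,470,-450,-340,20,80)
rep(W,"boat",470,600,-130,20,8,80)
m=d["image"].max(2)<60; M=W.copy(); M[~m]=np.nan
rep(M,"mat",380,520,-270,-130,-5,12)
E
```

```text
Traceback (most recent call last):
  File "h.py", line 11, in rep
    c,s,a=cv2.minAreaRect(S[:,:2]); print(n,len(S),"mean",np.round(S.mean(0),1),"rect",np.round(c,1),np.round(s,1),round(a,1),"x",S[:,0].min().round(),S[:,0].max().round(),"y",S[:,1].min().round(),S[:,1].max().round())
          ~~~~~~~~~~~~~~~^^^^^^^^^
cv2.error: OpenCV(4.12.0) /io/opencv/modules/imgproc/src/convhull.cpp:143: error: (-215:Assertion failed) total >= 0 && (depth == CV_32F || depth == CV_32S) in function 'convexHull'
```

```bash
sed -i 's/cv2.minAreaRect(S\[:,:2\])/cv2.minAreaRect(np.ascontiguousarray(S[:,:2]))/' h.py
cat > m.py <<'E'
from h import *
d=load("top0.npz"); W=cloud(d)
rep(W,"carton",430,530,30,170,54,72)
rep(W,"tape",600,690,50,130,12,28)
rep(W,"dye",580,660,210,290,64,90)
rep(W,"beaker",440,530,215,300,55,85)
rep(W,"orange",360,430,180,280,55,85)
rep(W,"boat",470,600,-130,20,8,80); rep(W,"boathi",470,600,-130,20,50,80)
rep(W,"wash",370,470,-450,-340,10,60);rep(W,"washtop",340,470,-450,-340,100,200)
rep(W,"strip",560,750,-330,-30,10,80)
m=d["image"].max(2)<60; M=W.copy(); M[~m]=np.nan
rep(M,"mat",380,520,-270,-130,-5,12)
d=load("scene0.npz"); W=cloud(d);print("scene")
rep(W,"carton",430,530,30,170,54,72)
rep(W,"tape",600,690,50,130,12,28)
rep(W,"dye",580,660,210,290,64,90)
rep(W,"beaker",440,530,215,300,60,85)
rep(W,"wash",370,470,-450,-340,20,80)
rep(W,"boat",470,600,-130,20,8,80)
m=d["image"].max(2)<60; M=W.copy(); M[~m]=np.nan
rep(M,"mat",380,520,-270,-130,-5,12)
E
python3 m.py; python3 -c "
from h import *
from cell import telemetry
rows(telemetry.observe(),[480,105,280],73)"
```

```text
carton 1053 mean [475.3 101.2  60.7] rect [475.7 101.6] [115.4  60.7] 73.4 x 431.0 519.0 y 39.0 165.0
tape 377 mean [639.4  91.   19.5] rect [643.   81.9] [66.9 88.1] 18.3 x 606.0 689.0 y 50.0 125.0
dye 108 mean [618.6 250.1  73.6] rect [619.9 249.9] [27.7 27.4] 1.9 x 606.0 634.0 y 236.0 263.0
beaker 138 mean [480.8 258.9  65.4] rect [479.6 256.3] [52.9 52.3] 25.3 x 454.0 506.0 y 229.0 283.0
orange 117 mean [386.3 211.2  65.7] rect [386.5 206.7] [50.3 52.5] 0.6 x 361.0 412.0 y 180.0 233.0
boat 1791 mean [529.3 -41.9  64.9] rect [530.9 -40.3] [ 98.  127.8] 11.5 x 473.0 587.0 y -110.0 20.0
boathi 1791 mean [529.3 -41.9  64.9] rect [530.9 -40.3] [ 98.  127.8] 11.5 x 473.0 587.0 y -110.0 20.0
wash 136 mean [ 417.9 -372.5   37.5] rect [ 417.1 -379. ] [65.7 30.2] 14.6 x 389.0 453.0 y -402.0 -364.0
washtop 580 mean [ 417.  -385.9  136. ] rect [ 404.3 -389.7] [96.9 49.3] 2.3 x 355.0 453.0 y -414.0 -364.0
strip 4418 mean [ 683.4 -171.    27.4] rect [ 658.3 -179.4] [178.2 313.2] 5.6 x 560.0 750.0 y -330.0 -30.0
mat 1161 mean [ 448.5 -197.     6.2] rect [ 448.6 -196.9] [93.  92.8] 83.2 x 399.0 
[... 246 characters left out ...]
 251.7  72.7] rect [614.8 251.1] [27.2 27.8] 43.4 x 601.0 631.0 y 237.0 265.0
beaker 185 mean [477.6 254.5  66.6] rect [475.9 256.2] [51.4 52.8] 27.1 x 449.0 502.0 y 229.0 283.0
wash 365 mean [ 412.2 -373.3   51.7] rect [ 409.7 -379.4] [68.9 36.7] 19.5 x 383.0 448.0 y -408.0 -361.0
boat 1813 mean [521.5 -32.6  60.3] rect [527.  -39.9] [ 98.8 128.4] 11.3 x 470.0 583.0 y -107.0 20.0
mat 753 mean [ 443.9 -195.8    6.3] rect [ 444.5 -196.7] [87.5 87.2] 83.0 x 398.0 491.0 y -244.0 -149.0
pos [ 204.2 -616.5  230.5] rot [-179.9     0.     18.32] gap 85.6 F [-0.3  1.1  0.2] t 0.1
now-frame shift [ 3.2577 -3.9886 -0.3234] in goal-frame [ 5.1374  0.3521 -0.3301] turn [-1.000e-03 -5.000e-04 -6.075e-01]
```

```bash
python3 -m pendant '[[0,0,-0.033,0,0,-0.061,-1],[0,0,-0.033,0,0,-0.061,-1],[0,0,-0.033,0,0,-0.061,-1],[0,0,-0.033,0,0,-0.061,-1],[0,0,-0.033,0,0,-0.061,-1],[0,0,-0.033,0,0,-0.061,-1],[0,0,-0.033,0,0,-0.061,-1],[0,0,-0.033,0,0,-0.061,-1],[0,0,-0.033,0,0,-0.061,-1],[0,0,-0.033,0,0,-0.061,-1]]' 40
python3 -m pendant '[[0.2,0.06,0,0,0,0,-1],[0.25,0.07,0,0,0,0,-1],[0.25,0.07,0,0,0,0,-1],[0.25,0.07,0,0,0,0,-1],[0.25,0.07,0,0,0,0,-1],[0.25,0.07,0,0,0,0,-1],[0.25,0.07,0,0,0,0,-1],[0.25,0.07,0,0,0,0,-1],[0.25,0.07,0,0,0,0,-1],[0.25,0.07,0,0,0,0,-1],[0.25,-0.03,0,0,0,0,-1],[0.25,-0.03,0,0,0,0,-1]]'
python3 - <<'E'
from h import *
from cell import telemetry,snapshot
s=telemetry.observe(); d=snapshot("wrist"); np.savez("w1.npz",**d,**{"p":s["tool_pos"],"rot":s["tool_rot"]})
cv2.imwrite("pics/w1.png",d["image"][:,:,::-1]); print(d["T_tool_cam"].round(3).tolist(),d["fx"],d["cx"],d["cy"])
rows(s,[473.7,101.6,150],73.5)
E
```

```text
time: 0.93
tool_pos: [204.2, -616.7, 280.5]
tool_rot: [-180.0, -0.1, 73.5]
force: [-0.0, -0.4, -0.2]
finger_gap: 85.4
finger_force: 0.0
time: 1.93
tool_pos: [423.2, -218.7, 280.5]
tool_rot: [-180.0, -0.0, 73.3]
force: [0.4, 0.6, 0.3]
finger_gap: 85.5
finger_force: 0.0
[[0.001, -0.946, -0.325, 84.015], [1.0, 0.001, -0.0, -0.386], [0.0, -0.325, 0.946, -143.372], [0.0, 0.0, 0.0, 1.0]] 306.58061711249627 319.5339045685843 204.66440996324494
pos [ 423.2 -218.7  280.5] rot [-1.7999e+02 -2.0000e-02  7.3260e+01] gap 85.5 F [0.4 0.6 0.3] t 1.9
now-frame shift [ 2.1411 -0.2926  0.8711] in goal-frame [ 2.1427 -0.2836  0.8702] turn [-0.0001 -0.0003 -0.0027]
```

View pics/w1.png

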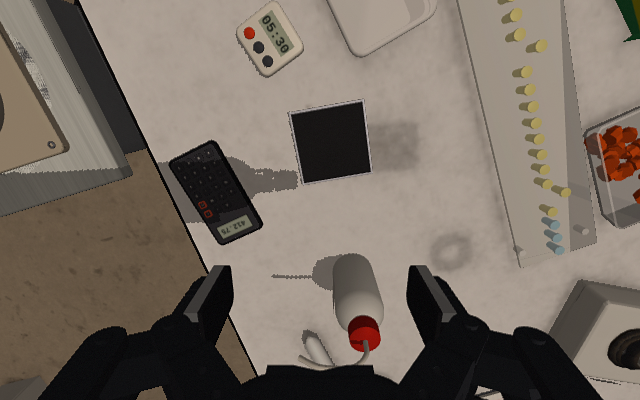

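The wrist view shows the mat (corners about (288,113), (365,100), (372,172), (301,184)), with the wash bottle below it at (357,290). I'll locate the mat in the arm's own frame and compare it with the other cameras.

```bash
cat >> h.py <<'E'
def wcloud(d):
    from scipy.spatial.transform import Rotation as R
    A=np.eye(4); A[:3,:3]=R.from_euler("xyz",d["rot"],degrees=True).as_matrix(); A[:3,3]=d["p"]
    return cloud({**d,"view":np.linalg.inv(A@d["T_tool_cam"])})
E
python3 - <<'E'
from h import *
d=load("w1.npz"); W=wcloud(d)
for u,v in [(288,113),(365,100),(372,172),(301,184),(335,143),(400,200)]: print(W[v,u].round(1))
m=d["image"].max(2)<60; M=W.copy(); M[~m]=np.nan
M[:,:285]=np.nan; M[200:]=np.nan
rep(M,"mat",380,520,-270,-130,-5,12)
rep(W,"wash",370,470,-450,-340,20,100)
rep(W,"clock",370,450,-100,-20,10,30)
E
```

```text
[ 402.6 -142.4    7.2]
[ 503.4 -155.9    0.7]
[ 489.2 -250.5    6.3]
[ 3.885e+02 -2.400e+02  2.000e-01]
[ 450.7 -197.3    6.6]
[ 519.2 -304.6   -0.7]
mat 4833 mean [ 446.4 -195.3    6.8] rect [ 446. -197.] [93.1 93.5] 83.1 x 394.0 497.0 y -248.0 -146.0
wash 1395 mean [ 424.  -370.4   64.2] rect [ 416.8 -381.8] [68.5 37. ] 8.8 x 386.0 453.0 y -405.0 -363.0
clock 3069 mean [409.9 -56.   16.9] rect [409.1 -56.1] [62.1 64.3] 16.3 x 373.0 446.0 y -93.0 -20.0
```

```bash
python3 -m pendant '[[0.2,-0.028,0,0,0,0,-1],[0.24,-0.032,0,0,0,0,-1],[0.24,-0.032,0,0,0,0,-1],[0.24,-0.032,0,0,0,0,-1],[0.24,-0.032,0,0,0,0,-1],[0.24,-0.032,0.1,0,0,0,-1],[0.24,-0.032,0.15,0,0,0,-1],[0.24,-0.032,0.15,0,0,0,-1],[0.16,-0.022,0.15,0,0,0,-1],[0.1,-0.01,0.1,0,0,0,-1],[0,0,0.1,0,0,0,-1],[0,0,0.05,0,0,0,-1],[0,0,0,0,0,0,-1]]'
python3 -c "
from h import *
from cell import telemetry
rows(telemetry.observe(),[473.7,101.6,10],73.5)"
```

```text
time: 3.07
tool_pos: [472.8, 96.4, 160.3]
tool_rot: [-179.8, 0.1, 73.2]
force: [-0.7, -0.2, 0.2]
finger_gap: 85.3
finger_force: 0.0
pos [472.8  96.4 160.3] rot [-1.7981e+02  1.4000e-01  7.3230e+01] gap 85.3 F [-0.7 -0.2  0.2] t 3.1
now-frame shift [ 0.0373 -0.0011  1.0019] in goal-frame [ 0.0349 -0.0043  1.002 ] turn [-0.0022  0.0015 -0.003 ]
```

```bash
python3 -m pendant '[[0.018,0,0.15,0,0,0,-1],[0.017,-0.003,0.15,0,0,0,-1],[0,0,0.15,0,0,0,-1],[0,0,0.15,0,0,0,-1],[0,0,0.12,0,0,0,-1],[0,0,0.1,0,0,0,-1],[0,0,0.08,0,0,0,-1],[0,0,0.06,0,0,0,-1],[0,0,0.04,0,0,0,-1],[0,0,0,0,0,0,-1],[0,0,0,0,0,0,1],[0,0,0,0,0,0,1],[0,0,0,0,0,0,1],[0,0,0,0,0,0,1],[0,0,0,0,0,0,1],[0,0,0,0,0,0,1],[0,0,0,0,0,0,1],[0,0,0,0,0,0,1],[0,0,0,0,0,0,1]]' 40
python3 -c "
from h import *
from cell import telemetry
rows(telemetry.observe(),[555.6,-210.2,120],83)"
```

```text
time: 4.65
tool_pos: [475.7, 102.3, 12.8]
tool_rot: [179.9, -0.0, 73.2]
force: [-1.0, -0.2, 6.6]
finger_gap: 60.0
finger_force: 44.3
pos [475.7 102.3  12.8] rot [ 1.7993e+02 -2.0000e-02  7.3210e+01] gap 60.0 F [-1.  -0.2  6.6] t 4.7
now-frame shift [-1.8405  1.1128 -0.7141] in goal-frame [-2.0031  0.7826 -0.7147] turn [ 0.0008 -0.0002 -0.1088]
```

```bash
python3 -m pendant '[[0,0,-0.05,0,0,0,1],[0,0,-0.09,0,0,0,1],[0,0,-0.12,0,0,0,1],[0,0,-0.12,0,0,0,1],[0,0,-0.12,0,0,-0.027,1],[0,0,-0.12,0,0,-0.027,1],[0,0,-0.07,0,0,-0.027,1],[0,0,-0.02,0,0,-0.027,1]]'
python3 -m pendant '[[-0.08,0.03,0,0,0,0,1],[-0.14,0.055,0,0,0,0,1],[-0.18,0.07,0,0,0,0,1],[-0.18,0.07,0,0,0,0,1],[-0.18,0.07,0,0,0,0,1],[-0.18,0.07,0,0,0,0,1],[-0.18,0.07,0,0,0,0,1],[-0.18,0.07,0,0,0,0,1],[-0.18,0.07,0,0,0,0,1],[-0.18,0.07,0,0,0,0,1],[-0.14,0.055,0,0,0,0,1],[-0.12,0.05,0,0,0,0,1],[-0.06,0.03,0,0,0,0,1],[0,0,0,0,0,0,1],[0,0,0,0,0,0,1]]'
python3 -c "
from h import *
from cell import telemetry
rows(telemetry.observe(),[555.6,-210.2,13],83.1)"
```

```text
time: 5.32
tool_pos: [476.3, 102.5, 120.8]
tool_rot: [179.8, -0.1, 83.1]
force: [0.4, -0.2, -2.0]
finger_gap: 59.4
finger_force: 43.6
time: 6.57
tool_pos: [554.5, -206.0, 118.5]
tool_rot: [-180.0, -0.1, 82.9]
force: [0.8, 0.8, -1.7]
finger_gap: 59.3
finger_force: 43.6
pos [ 554.5 -206.   118.5] rot [-1.7997e+02 -5.0000e-02  8.2930e+01] gap 59.3 F [ 0.8  0.8 -1.7] t 6.6
now-frame shift [-0.0274  0.0108  0.7032] in goal-frame [-0.0268  0.0104  0.7032] turn [-0.0003 -0.0006 -0.0019]
```

```bash
python3 -m pendant '[[-0.014,0.005,0.08,0,0,0,1],[-0.013,0.005,0.12,0,0,0,1],[0,0,0.12,0,0,0,1],[0,0,0.12,0,0,0,1],[0,0,0.1,0,0,0,1],[0,0,0.07,0,0,0,1],[0,0,0.04,0,0,0,1],[0,0,0.02,0,0,0,1],[0,0,0.015,0,0,0,1],[0,0,0.01,0,0,0,1],[0,0,0.008,0,0,0,1],[0,0,0,0,0,0,1]]'
```

```text
time: 7.57
tool_pos: [556.2, -211.1, 13.4]
tool_rot: [180.0, 0.0, 82.9]
force: [-0.1, 0.9, -1.3]
finger_gap: 59.8
finger_force: 43.6
```

```bash
python3 -m pendant '[[0,0,0.008,0,0,0,1],[0,0,0,0,0,0,1],[0,0,0,0,0,0,-1],[0,0,0,0,0,0,-1],[0,0,0,0,0,0,-1],[0,0,0,0,0,0,-1],[0,0,0,0,0,0,-1],[0,0,0,0,0,0,-1],[0,0,-0.06,0,0,0,-1],[0,0,-0.12,0,0,0,-1],[0,0,-0.15,0,0,0,-1],[0,0,-0.2,0,0,0,-1],[0,0,-0.2,0,0,0,-1],[0,0,-0.2,0,0,0,-1],[0,0,-0.1,0,0,0,-1],[0,0,0,0,0,0,-1]]'
python3 - <<'E'
from h import *
from cell import telemetry,snapshot
s=telemetry.observe(); d=snapshot("top"); W=cloud(d)
rep(W,"carton",500,620,-290,-130,54,72)
rows(s,[638,92,150],83)
E
```

```text
time: 8.9
tool_pos: [558.4, -211.4, 171.0]
tool_rot: [179.6, 0.1, 82.9]
force: [0.7, -0.7, 1.0]
finger_gap: 85.0
finger_force: 0.0
carton 669 mean [ 558.2 -196.    60.5] rect [ 557.3 -212.3] [115.6  61.4] 83.2 x 520.0 594.0 y -271.0 -153.0
pos [ 558.4 -211.4  171. ] rot [1.7956e+02 9.0000e-02 8.2940e+01] gap 85.0 F [ 0.7 -0.7  1. ] t 8.9
now-frame shift [2.0729 0.2766 0.139 ] in goal-frame [2.0724 0.2799 0.1399] turn [ 0.0049  0.001  -0.0007]
```

```bash
python3 -m pendant '[[0.1,0.013,0,0,0,0,-1],[0.2,0.027,0,0,0,0,-1],[0.24,0.033,0,0,0,0,-1],[0.24,0.033,0,0,0,0,-1],[0.24,0.033,0,0,0,0,-1],[0.24,0.033,0,0,0,0,-1],[0.24,0.033,0,0,0,0,-1],[0.24,0.033,0,0,0,0,-1],[0.2,0.027,0.05,0,0,0,-1],[0.1,0.013,0.1,0,0,0,-1],[0.03,0,0.1,0,0,0,-1],[0,0,0.1,0,0,0,-1],[0,0,0.1,0,0,0,-1],[0,0,0,0,0,0,-1],[0,0,0,0,0,0,-1]]'
python3 - <<'E'
from h import *
from cell import telemetry,snapshot
s=telemetry.observe(); d=snapshot("wrist"); d={**d,"p":s["tool_pos"],"rot":s["tool_rot"]}; W=wcloud(d)
im=d["image"].astype(int); m=(im[...,0]-im[...,2]>50)&(im[...,1]-im[...,2]>20); M=W.copy(); M[~m]=np.nan
rep(M,"tape",590,690,40,140,12,28)
cv2.imwrite("pics/w2.png",d["image"][:,:,::-1])
rows(s,[637.5,91.5,-6],83)
E
```

```text
time: 10.2
tool_pos: [634.0, 91.7, 97.2]
tool_rot: [-179.8, 0.1, 83.0]
force: [0.4, 0.2, 0.6]
finger_gap: 85.9
finger_force: 0.0
tape 3897 mean [638.9  96.1  19.8] rect [638.4  93.8] [66.1 66.1] 7.1 x 605.0 671.0 y 61.0 127.0
pos [634.   91.7  97.2] rot [-1.798e+02  7.000e-02  8.295e+01] gap 85.9 F [0.4 0.2 0.6] t 10.2
now-frame shift [0.0024 0.0257 0.6878] in goal-frame [0.0016 0.0233 0.6878] turn [-0.0023  0.0008 -0.0005]
```

View pics/w2.png

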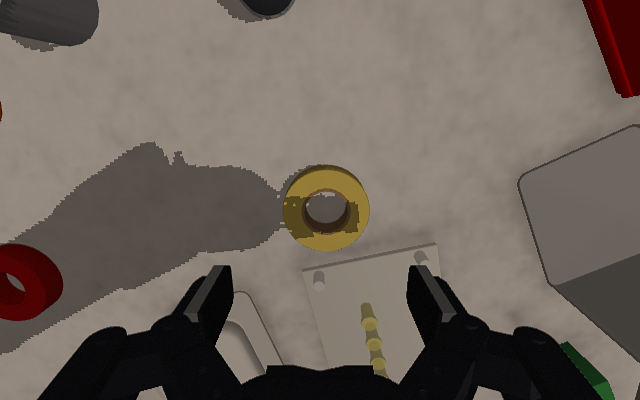

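```bash
python3 -m pendant '[[0.006,0.012,0.1,0,0,0,-1],[0,0.013,0.13,0,0,0,-1],[0,0,0.13,0,0,0,-1],[0,0,0.12,0,0,0,-1],[0,0,0.08,0,0,0,-1],[0,0,0.05,0,0,0,-1],[0,0,0.035,0,0,0,-1],[0,0,0.02,0,0,0,-1],[0,0,0.01,0,0,0,-1],[0,0,0,0,0,0,-1]]'
python3 -m pendant '[[0,0,0,0,0,0,0.2],[0,0,0,0,0,0,0.4],[0,0,0,0,0,0,1],[0,0,0,0,0,0,1],[0,0,0,0,0,0,1],[0,0,0,0,0,0,1],[0,0,0,0,0,0,1],[0,0,0,0,0,0,1]]' 40
```

```text
time: 11.08
tool_pos: [639.7, 92.6, -2.0]
tool_rot: [179.9, -0.0, 82.9]
force: [0.1, -0.0, -0.0]
finger_gap: 85.2
finger_force: 0.0
time: 11.75
tool_pos: [639.8, 92.6, -1.1]
tool_rot: [179.9, -0.0, 82.9]
force: [-0.7, 0.2, 5.8]
finger_gap: 65.1
finger_force: 44.2
```

```bash
python3 -m pendant '[[0,0,-0.04,0,0,0,1],[0,0,-0.08,0,0,0,1],[0,0,-0.12,0,0,0,1],[0,0,-0.16,0,0,0,1],[0,0,-0.16,0,0,0,1],[0,0,-0.16,0,0,0,1],[0,0,-0.16,0,0,0,1],[0,0,-0.12,0,0,0,1],[0,0,-0.04,0,0,0,1],[0,0,0,0,0,0,1]]'
python3 - <<'E'
from h import *
from cell import telemetry,snapshot
s=telemetry.observe(); rows(s,[556,-211.4,60],83)
d=snapshot("wrist"); d={**d,"p":s["tool_pos"],"rot":s["tool_rot"]}; W=wcloud(d)
im=d["image"].astype(int); m=(im[...,0]-im[...,2]>50)&(im[...,1]-im[...,2]>20); M=W.copy(); M[~m]=np.nan
rep(M,"tape",590,690,40,140,100,220)
E
```

```text
time: 12.58
tool_pos: [640.5, 92.8, 156.1]
tool_rot: [179.8, -0.1, 82.9]
force: [0.7, -0.8, -0.4]
finger_gap: 64.9
finger_force: 44.4
pos [640.5  92.8 156.1] rot [ 1.7976e+02 -7.0000e-02  8.2930e+01] gap 64.9 F [ 0.7 -0.8 -0.4] t 12.6
now-frame shift [-2.0825 -0.3121  0.6367] in goal-frame [-2.0813 -0.3119  0.6406] turn [ 0.0027 -0.0008 -0.0008]
tape 9888 mean [641.3  98.1 176.7] rect [640.1  93.9] [67.3 64.9] 83.6 x 607.0 673.0 y 60.0 127.0
```

```bash
python3 -m pendant '[[-0.08,-0.012,0,0,0,0,1],[-0.16,-0.024,0,0,0,0,1],[-0.2,-0.03,0,0,0,0,1],[-0.2,-0.03,0,0,0,0,1],[-0.2,-0.03,0,0,0,0,1],[-0.2,-0.03,0,0,0,0,1],[-0.2,-0.03,0,0,0,0,1],[-0.2,-0.03,0,0,0,0,1],[-0.2,-0.03,0,0,0,0,1],[-0.2,-0.03,0,0,0,0,1],[-0.16,-0.024,0,0,0,0,1],[-0.08,-0.014,0.1,0,0,0,1],[0,0,0.15,0,0,0,1],[0,0,0.1,0,0,0,1],[0,0,0.06,0,0,0,1],[0,0,0,0,0,0,1],[0,0,0,0,0,0,1]]'
python3 -c "
from h import *
from cell import telemetry
rows(telemetry.observe(),[556,-212,60],83)"
```

```text
time: 14.05
tool_pos: [553.4, -211.2, 91.2]
tool_rot: [-179.9, -0.0, 83.0]
force: [0.6, 1.2, 0.1]
finger_gap: 65.0
finger_force: 44.4
pos [ 553.4 -211.2   91.2] rot [-1.7989e+02 -3.0000e-02  8.2960e+01] gap 65.0 F [0.6 1.2 0.1] t 14.1
now-frame shift [-0.0031  0.0182  0.2082] in goal-frame [-0.0031  0.0178  0.2082] turn [-0.0012 -0.0003 -0.0004]
```

```bash
python3 -m pendant '[[-0.003,0.014,0.06,0,0,0,1],[0,0,0.05,0,0,0,1],[0,0,0.04,0,0,0,1],[0,0,0.025,0,0,0,1],[0,0,0.015,0,0,0,1],[0,0,0.01,0,0,0,1],[0,0,0,0,0,0,1],[0,0,0,0,0,0,1]]'
```

```text
time: 14.72
tool_pos: [556.3, -212.1, 62.1]
tool_rot: [180.0, 0.0, 82.9]
force: [-0.3, -0.6, 0.2]
finger_gap: 65.0
finger_force: 44.4
```

```bash
python3 -m pendant '[[0,0,0.007,0,0,0,1],[0,0,0.006,0,0,0,1],[0,0,0.004,0,0,0,1],[0,0,0,0,0,0,1]]'
```

```text
time: 15.05
tool_pos: [556.1, -212.1, 59.4]
tool_rot: [-180.0, 0.0, 82.9]
force: [0.3, -0.0, -0.6]
finger_gap: 65.2
finger_force: 44.4
```

```bash
python3 -m pendant '[[0,0,0.006,0,0,0,1],[0,0,0,0,0,0,1],[0,0,0,0,0,0,0.2],[0,0,0,0,0,0,-0.3],[0,0,0,0,0,0,-1],[0,0,0,0,0,0,-1],[0,0,0,0,0,0,-1],[0,0,-0.04,0,0,0,-1],[0,0,-0.1,0,0,0,-1],[0,0,-0.16,0,0,0,-1],[0,0,-0.2,0,0,0,-1],[0,0,-0.2,0,0,0,-1],[0,0,-0.1,0,0,0,-1],[0,0,0,0,0,0,-1]]'
python3 - <<'E'
from h import *
from cell import telemetry,snapshot
s=telemetry.observe(); d=snapshot("wrist"); d={**d,"p":s["tool_pos"],"rot":s["tool_rot"]}; W=wcloud(d)
im=d["image"].astype(int); m=(im[...,0]-im[...,2]>50)&(im[...,1]-im[...,2]>20); M=W.copy(); M[~m]=np.nan
rep(M,"tape",480,640,-290,-130,70,90); rep(W,"carton",480,640,-290,-130,55,66)
cv2.imwrite("pics/w3.png",d["image"][:,:,::-1])
rows(s,[617.5,250.5,170],83)
E
```

```text
time: 16.22
tool_pos: [558.8, -212.5, 183.0]
tool_rot: [179.6, 0.1, 82.9]
force: [1.1, -0.3, 0.3]
finger_gap: 85.7
finger_force: 0.0
tape 3308 mean [ 556.4 -208.8   79.7] rect [ 555.9 -211.2] [66.4 66.1] 38.8 x 523.0 589.0 y -245.0 -178.0
carton 4611 mean [ 556.9 -201.7   61. ] rect [ 555.6 -211.9] [116.   60.4] 83.0 x 519.0 592.0 y -273.0 -151.0
pos [ 558.8 -212.5  183. ] rot [1.7956e+02 8.0000e-02 8.2930e+01] gap 85.7 F [ 1.1 -0.3  0.3] t 16.2
now-frame shift [3.1116 0.0081 0.0822] in goal-frame [3.1115 0.0123 0.0865] turn [ 0.0048  0.0009 -0.0007]
```

View pics/w3.png

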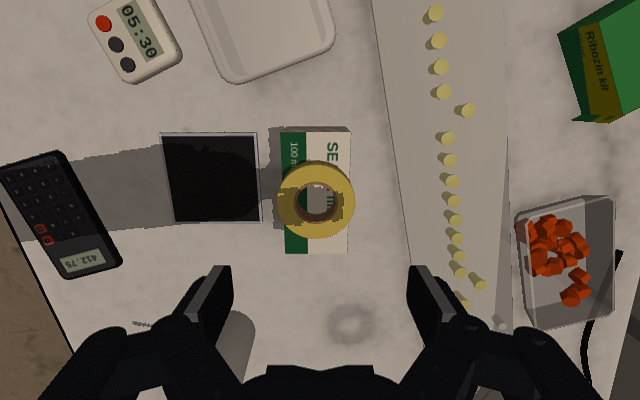

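```bash
python3 -m pendant '[[0.1,0,0,0,0,0,-1],[0.2,0,0,0,0,0,-1],[0.24,0,0,0,0,0,-1],[0.24,0,0,0,0,0,-1],[0.24,0,0,0,0,0,-1],[0.24,0,0,0,0,0,-1],[0.24,0,0,0,0,0,-1],[0.24,0,0,0,0,0,-1],[0.24,0,0,0,0,0,-1],[0.24,0,0,0,0,0,-1],[0.24,0,0,0,0,0,-1],[0.24,0.01,0,0,0,0,-1],[0.2,0.01,0,0,0,0,-1],[0.14,0,0.05,0,0,0,-1],[0.07,0,0.05,0,0,0,-1],[0,0,0,0,0,0,-1],[0,0,0,0,0,0,-1]]'
python3 - <<'E'
from h import *
from cell import telemetry,snapshot
s=telemetry.observe(); d=snapshot("wrist"); d={**d,"p":s["tool_pos"],"rot":s["tool_rot"]}; W=wcloud(d)
rep(W,"dye",590,650,210,290,70,85)
rows(s,[617.5,250.5,12],83)
E
```

```text
time: 17.68
tool_pos: [615.5, 248.9, 161.8]
tool_rot: [-179.8, 0.2, 83.0]
force: [-0.2, -0.3, 0.1]
finger_gap: 85.1
finger_force: 0.0
dye 973 mean [617.7 252.2  74.3] rect [617.9 252. ] [27.8 28.2] 36.4 x 603.0 632.0 y 237.0 266.0
pos [615.5 248.9 161.8] rot [-179.84    0.18   82.95] gap 85.1 F [-0.2 -0.3  0.1] t 17.7
now-frame shift [0.0152 0.0149 0.9985] in goal-frame [0.0121 0.0122 0.9986] turn [-0.0017  0.002  -0.0005]
```

```bash
python3 -m pendant '[[0.01,0.007,0.08,0,0,0,-1],[0.008,0.007,0.15,0,0,0,-1],[0,0,0.18,0,0,0,-1],[0,0,0.18,0,0,0,-1],[0,0,0.15,0,0,0,-1],[0,0,0.1,0,0,0,-1],[0,0,0.07,0,0,0,-1],[0,0,0.05,0,0,0,-1],[0,0,0.03,0,0,0,-1],[0,0,0.01,0,0,0,-1],[0,0,0,0,0,0,-1]]'
python3 -m pendant '[[0,0,0,0,0,0,-0.5],[0,0,0,0,0,0,-0.2],[0,0,0,0,0,0,0],[0,0,0,0,0,0,0.1],[0,0,0,0,0,0,0.2],[0,0,0,0,0,0,0.3],[0,0,0,0,0,0,0.5],[0,0,0,0,0,0,1],[0,0,0,0,0,0,1],[0,0,0,0,0,0,1],[0,0,0,0,0,0,1],[0,0,0,0,0,0,1]]' 40
```

```text
time: 18.65
tool_pos: [619.4, 253.1, 14.1]
tool_rot: [179.9, -0.0, 82.9]
force: [-0.9, -0.8, 0.1]
finger_gap: 85.5
finger_force: 0.0
time: 19.65
tool_pos: [619.2, 253.2, 14.3]
tool_rot: [180.0, -0.0, 82.9]
force: [-1.3, -0.3, 5.4]
finger_gap: 36.6
finger_force: 40.4
```

```bash
python3 -m pendant '[[0,0,-0.03,0,0,0,1],[0,0,-0.06,0,0,0,1],[0,0,-0.1,0,0,0,1],[0,0,-0.15,0,0,0,1],[0,0,-0.15,0,0,0,1],[0,0,-0.15,0,0,0,1],[0,0,-0.15,0,0,0,1],[0,0,-0.15,0,0,0,1],[0,0,-0.1,0,0,0,1],[0,0,-0.05,0,0,0,1],[0,0,0,0,0,0,1]]'
python3 - <<'E'
from h import *
from cell import telemetry,snapshot
s=telemetry.observe(); d=snapshot("wrist"); d={**d,"p":s["tool_pos"],"rot":s["tool_rot"]}; W=wcloud(d)
im=d["image"].astype(int); m=(im[...,2]-im[...,0]>40); M=W.copy(); M[~m]=np.nan
rep(M,"dyecap",580,660,210,300,150,280)
rows(s,[434.2,-296.3,180],83)
E
```

```text
time: 20.57
tool_pos: [620.1, 253.6, 180.1]
tool_rot: [179.8, -0.1, 82.9]
force: [-0.1, 0.9, -1.3]
finger_gap: 36.6
finger_force: 40.1
dyecap 4557 mean [620.6 259.2 236.2] rect [619.7 256.7] [21. 28.] 86.1 x 605.0 633.0 y 246.0 267.0
pos [620.1 253.6 180.1] rot [ 1.7977e+02 -1.4000e-01  8.2930e+01] gap 36.6 F [-0.1  0.9 -1.3] t 20.6
now-frame shift [-3.7906 -0.7786 -0.0116] in goal-frame [-3.7897e+00 -7.8310e-01  6.0000e-04] turn [ 0.0025 -0.0015 -0.0007]
```

```bash
python3 -m pendant '[[-0.06,-0.012,0,0,0,0,1],[-0.13,-0.026,0,0,0,0,1],[-0.21,-0.043,0,0,0,0,1],[-0.21,-0.043,0,0,0,0,1],[-0.21,-0.043,0,0,0,0,1],[-0.21,-0.043,0,0,0,0,1],[-0.21,-0.043,0,0,0,0,1],[-0.21,-0.044,0,0,0,0,1],[-0.21,-0.044,0,0,0,0,1],[-0.21,-0.044,0,0,0,0,1],[-0.21,-0.044,0,0,0,0,1],[-0.21,-0.044,0,0,0,0,1],[-0.21,-0.044,0,0,0,0,1],[-0.21,-0.044,0,0,0,0,1],[-0.21,-0.044,0,0,0,0,1],[-0.21,-0.044,0,0,0,0,1],[-0.21,-0.044,0,0,0,0,1],[-0.21,-0.043,0,0,0,0,1],[-0.14,-0.026,0,0,0,0,1],[-0.07,-0.012,0,0,0,0,1]]'
python3 -m pendant '[[0,0,0.08,0,0,0,1],[0,0,0.13,0,0,0,1],[0,0,0.13,0,0,0,1],[0,0,0.13,0,0,0,1],[0,0,0.1,0,0,0,1],[0,0,0.08,0,0,0,1],[0,0,0.05,0,0,0,1],[0,0,0,0,0,0,1]]'
python3 -c "
from h import *
from cell import telemetry
rows(telemetry.observe(),[434.2,-296.3,14],83)"
```

```text
time: 22.28
tool_pos: [430.9, -296.1, 175.6]
tool_rot: [-179.8, 0.0, 82.6]
force: [0.3, -0.3, -1.0]
finger_gap: 36.8
finger_force: 40.1
time: 22.95
tool_pos: [433.2, -291.0, 70.3]
tool_rot: [-179.8, -0.1, 83.0]
force: [-0.0, -0.1, -0.2]
finger_gap: 36.6
finger_force: 40.1
pos [ 433.2 -291.    70.3] rot [-1.798e+02 -1.200e-01  8.301e+01] gap 36.6 F [-0.  -0.1 -0.2] t 22.9
now-frame shift [-0.0351  0.0126  0.3751] in goal-frame [-0.0343  0.0112  0.3752] turn [-0.0023 -0.0014  0.0001]
```

```bash
python3 -m pendant '[[-0.018,0.003,0.09,0,0,0,1],[-0.017,0,0.09,0,0,0,1],[0,0,0.08,0,0,0,1],[0,0,0.05,0,0,0,1],[0,0,0.025,0,0,0,1],[0,0,0.013,0,0,0,1],[0,0,0.01,0,0,0,1],[0,0,0,0,0,0,1],[0,0,0,0,0,0,1]]'
```

```text
time: 23.7
tool_pos: [434.5, -297.9, 18.9]
tool_rot: [180.0, 0.0, 82.9]
force: [0.7, -0.0, -1.1]
finger_gap: 36.5
finger_force: 40.2
```

```bash
python3 -m pendant '[[0.005,0,0.014,0,0,0,1],[0,0,0.01,0,0,0,1],[0,0,0.007,0,0,0,1],[0,0,0,0,0,0,1],[0,0,0,0,0,0,1]]'
```

```text
time: 24.12
tool_pos: [434.4, -297.1, 14.3]
tool_rot: [180.0, 0.0, 82.9]
force: [-2.5, 0.2, 5.9]
finger_gap: 36.8
finger_force: 40.7
```

Contact at the pick height (force +5.9 N), so I'll release slowly and lift.

```bash
python3 -m pendant '[[0,0,0,0,0,0,0.1],[0,0,0,0,0,0,-0.1],[0,0,0,0,0,0,-0.3],[0,0,0,0,0,0,-0.6],[0,0,0,0,0,0,-1],[0,0,0,0,0,0,-1],[0,0,0,0,0,0,-1],[0,0,-0.04,0,0,0,-1],[0,0,-0.1,0,0,0,-1],[0,0,-0.16,0,0,0,-1],[0,0,-0.2,0,0,0,-1],[0,0,-0.22,0,0,0,-1],[0,0,-0.22,0,0,0,-1],[0,0,-0.16,0,0,0,-1],[0,0,-0.06,0,0,0,-1],[0,0,0,0,0,0,-1]]'
python3 - <<'E'
from h import *
from cell import telemetry,snapshot
s=telemetry.observe(); d=snapshot("wrist"); d={**d,"p":s["tool_pos"],"rot":s["tool_rot"]}; W=wcloud(d)
rep(W,"dye",400,470,-330,-260,70,85)
d=snapshot("top");W=cloud(d)
rep(W,"dyetop",400,470,-330,-260,70,85);rep(W,"wash",370,470,-450,-340,10,60);rep(W,"washtop",340,470,-450,-340,100,200)
cv2.imwrite("pics/t2.png",d["image"][:,:,::-1][90:330,160:560])
rows(s,[477.7,256.3,180],83)
E
```

```text
time: 25.45
tool_pos: [435.5, -297.8, 190.3]
tool_rot: [179.7, 0.1, 82.9]
force: [0.4, -0.8, -0.8]
finger_gap: 85.3
finger_force: 0.0
dye 789 mean [ 433.8 -297.9   74.3] rect [ 433.8 -298.1] [27.9 27.8] 87.4 x 420.0 448.0 y -312.0 -284.0
dyetop 99 mean [ 435.  -298.7   73.9] rect [ 434.7 -299. ] [27.7 25.4] 89.2 x 422.0 447.0 y -313.0 -285.0
wash 19 mean [ 393.4 -389.    41.3] rect [ 394.7 -387.4] [27.8  4. ] 71.4 x 389.0 401.0 y -400.0 -375.0
washtop 177 mean [ 395.2 -384.1  136.2] rect [ 388. -377.] [39.4 57.3] 51.5 x 355.0 414.0 y -409.0 -369.0
pos [ 435.5 -297.8  190.3] rot [1.7974e+02 1.4000e-01 8.2920e+01] gap 85.3 F [ 0.4 -0.8 -0.8] t 25.4
now-frame shift [ 3.701  -0.1767  0.0586] in goal-frame [ 3.7011 -0.1711  0.0686] turn [ 0.0029  0.0016 -0.0009]
```

View pics/t2.png

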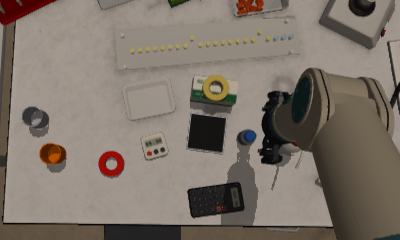

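```bash
python3 -m pendant '[[0.07,-0.003,0,0,0,0,-1],[0.14,-0.006,0,0,0,0,-1],[0.21,-0.01,0,0,0,0,-1],[0.21,-0.01,0,0,0,0,-1],[0.21,-0.01,0,0,0,0,-1],[0.21,-0.01,0,0,0,0,-1],[0.21,-0.01,0,0,0,0,-1],[0.21,-0.01,0,0,0,0,-1],[0.21,-0.01,0,0,0,0,-1],[0.21,-0.01,0,0,0,0,-1],[0.21,-0.01,0,0,0,0,-1],[0.21,-0.01,0,0,0,0,-1],[0.21,-0.01,0,0,0,0,-1],[0.21,-0.01,0,0,0,0,-1],[0.21,-0.01,0,0,0,0,-1],[0.21,-0.01,0,0,0,0,-1],[0.21,-0.01,0,0,0,0,-1],[0.18,-0.01,0,0,0,0,-1],[0.1,-0.004,0,0,0,0,-1],[0.05,0,0,0,0,0,-1]]'
python3 -m pendant '[[0,0,0.05,0,0,0,-1],[0,0,0.1,0,0,0,-1],[0,0,0.06,0,0,0,-1],[0,0,0,0,0,0,-1],[0,0,0,0,0,0,-1]]'
python3 - <<'E'
from h import *
from cell import telemetry,snapshot
s=telemetry.observe(); d=snapshot("wrist"); d={**d,"p":s["tool_pos"],"rot":s["tool_rot"]}; W=wcloud(d)
rep(W,"beaker",435,530,215,300,60,80)
cv2.imwrite("pics/w4.png",d["image"][:,:,::-1])
rows(s,[477.7,256.3,12],83)
E
```

```text
time: 27.22
tool_pos: [474.4, 259.0, 186.2]
tool_rot: [-179.8, -0.0, 83.2]
force: [-0.0, -0.7, 0.6]
finger_gap: 85.4
finger_force: 0.0
time: 27.63
tool_pos: [475.9, 253.9, 155.2]
tool_rot: [-179.9, 0.1, 82.9]
force: [-0.3, 0.4, 0.5]
finger_gap: 85.6
finger_force: 0.0
beaker 1097 mean [477.4 252.9  67.5] rect [477.9 257.2] [53.6 53.7] 22.6 x 451.0 505.0 y 230.0 284.0
pos [475.9 253.9 155.2] rot [-1.7989e+02  1.2000e-01  8.2870e+01] gap 85.6 F [-0.3  0.4  0.5] t 27.6
now-frame shift [0.0195 0.0115 0.9549] in goal-frame [0.0175 0.0097 0.955 ] turn [-0.0012  0.0013 -0.0015]
```

View pics/w4.png

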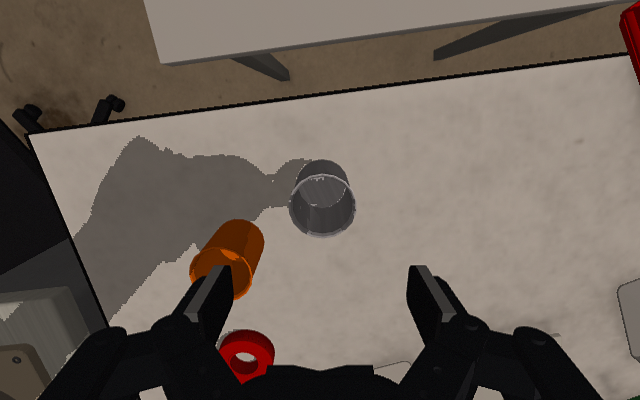

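```bash
python3 -m pendant '[[0.011,0.006,0.08,0,0,0,-1],[0.008,0.003,0.15,0,0,0,-1],[0,0,0.17,0,0,0,-1],[0,0,0.17,0,0,0,-1],[0,0,0.14,0,0,0,-1],[0,0,0.1,0,0,0,-1],[0,0,0.07,0,0,0,-1],[0,0,0.04,0,0,0,-1],[0,0,0.02,0,0,0,-1],[0,0,0,0,0,0,-1]]'
python3 -m pendant '[[0,0,0,0,0,0,-0.6],[0,0,0,0,0,0,-0.4],[0,0,0,0,0,0,-0.25],[0,0,0,0,0,0,-0.1],[0,0,0,0,0,0,0],[0,0,0,0,0,0,0.1],[0,0,0,0,0,0,0.3],[0,0,0,0,0,0,1],[0,0,0,0,0,0,1],[0,0,0,0,0,0,1],[0,0,0,0,0,0,1]]' 40
```

```text
time: 28.52
tool_pos: [478.3, 258.2, 15.1]
tool_rot: [180.0, -0.0, 82.9]
force: [-0.3, -0.3, 1.3]
finger_gap: 85.1
finger_force: 0.0
time: 29.43
tool_pos: [478.8, 258.3, 16.3]
tool_rot: [179.9, -0.0, 82.9]
force: [-1.4, -0.8, 5.6]
finger_gap: 51.5
finger_force: 39.0
```

```bash
python3 -m pendant '[[0,0,-0.03,0,0,0,1],[0,0,-0.06,0,0,0,1],[0,0,-0.1,0,0,0,1],[0,0,-0.15,0,0,0,1],[0,0,-0.15,0,0,0,1],[0,0,-0.15,0,0,0,1],[0,0,-0.15,0,0,0,1],[0,0,-0.12,0,0,0,1],[0,0,-0.06,0,0,0,1],[0,0,0,0,0,0,1]]'
python3 -c "
from h import *
from cell import telemetry
rows(telemetry.observe(),[446.3,-196.3,160],83)"
```

```text
time: 30.27
tool_pos: [479.4, 258.8, 163.2]
tool_rot: [179.8, -0.1, 82.9]
force: [-0.8, 0.3, -1.3]
finger_gap: 51.3
finger_force: 39.7
pos [479.4 258.8 163.2] rot [ 1.7979e+02 -1.5000e-01  8.2930e+01] gap 51.3 F [-0.8  0.3 -1.3] t 30.3
now-frame shift [-3.038   0.1547  0.0137] in goal-frame [-3.0382  0.1508  0.0211] turn [ 0.0023 -0.0017 -0.0008]
```

```bash
python3 -m pendant '[[-0.07,0.004,0,0,0,0,1],[-0.13,0.007,0,0,0,0,1],[-0.2,0.01,0,0,0,0,1],[-0.2,0.01,0,0,0,0,1],[-0.2,0.01,0,0,0,0,1],[-0.2,0.01,0,0,0,0,1],[-0.2,0.01,0,0,0,0,1],[-0.2,0.01,0,0,0,0,1],[-0.2,0.01,0,0,0,0,1],[-0.2,0.01,0,0,0,0,1],[-0.2,0.01,0,0,0,0,1],[-0.2,0.01,0,0,0,0,1],[-0.2,0.01,0,0,0,0,1],[-0.2,0.01,0,0,0,0,1],[-0.2,0.01,0,0,0,0,1],[-0.13,0.007,0,0,0,0,1],[-0.08,0.004,0,0,0,0,1],[-0.03,0,0,0,0,0,1],[0,0,0,0,0,0,1]]'
python3 -m pendant '[[0,0,0.08,0,0,0,1],[0,0,0.13,0,0,0,1],[0,0,0.13,0,0,0,1],[0,0,0.13,0,0,0,1],[0,0,0.1,0,0,0,1],[0,0,0.06,0,0,0,1],[0,0,0.03,0,0,0,1],[0,0,0,0,0,0,1],[0,0,0,0,0,0,1]]'
python3 -c "
from h import *
from cell import telemetry
rows(telemetry.observe(),[446.3,-196.3,22.3],83)"
```

```text
time: 31.85
tool_pos: [443.9, -197.7, 160.0]
tool_rot: [-179.9, -0.0, 82.9]
force: [-0.1, -0.5, -1.1]
finger_gap: 51.3
finger_force: 39.7
time: 32.6
tool_pos: [445.3, -196.6, 62.1]
tool_rot: [180.0, -0.0, 83.0]
force: [-0.1, 0.6, -1.0]
finger_gap: 51.9
finger_force: 39.7
pos [ 445.3 -196.6   62.1] rot [ 1.7997e+02 -1.0000e-02  8.3010e+01] gap 51.9 F [-0.1  0.6 -1. ] t 32.6
now-frame shift [0.0027 0.0063 0.2654] in goal-frame [0.0027 0.0064 0.2654] turn [ 0.0004 -0.0001  0.0001]
```

```bash
python3 -m pendant '[[0.002,0.003,0.07,0,0,0,1],[0,0,0.07,0,0,0,1],[0,0,0.05,0,0,0,1],[0,0,0.03,0,0,0,1],[0,0,0.015,0,0,0,1],[0,0,0.012,0,0,0,1],[0,0,0,0,0,0,1],[0,0,0,0,0,0,1]]'
```

```text
time: 33.27
tool_pos: [445.5, -197.0, 24.9]
tool_rot: [180.0, 0.0, 82.9]
force: [-0.2, -1.1, -0.8]
finger_gap: 51.7
finger_force: 39.7
```

```bash
python3 -m pendant '[[0,0,0.009,0,0,0,1],[0,0,0.007,0,0,0,1],[0,0,0.005,0,0,0,1],[0,0,0,0,0,0,1],[0,0,0,0,0,0,1]]'
```

```text
time: 33.68
tool_pos: [445.5, -197.2, 22.3]
tool_rot: [180.0, 0.0, 82.9]
force: [-1.5, -0.8, 6.8]
finger_gap: 51.7
finger_force: 40.2
```

```bash
python3 -m pendant '[[0,0,0,0,0,0,-0.2],[0,0,0,0,0,0,-0.35],[0,0,0,0,0,0,-0.5],[0,0,0,0,0,0,-0.8],[0,0,0,0,0,0,-1],[0,0,0,0,0,0,-1],[0,0,0,0,0,0,-1],[0,0,-0.04,0,0,0,-1],[0,0,-0.1,0,0,0,-1],[0,0,-0.16,0,0,0,-1],[0,0,-0.2,0,0,0,-1],[0,0,-0.22,0,0,0,-1],[0,0,-0.22,0,0,0,-1],[0,0,-0.22,0,0,0,-1],[0,0,-0.16,0,0,0,-1],[0,0,-0.06,0,0,0,-1],[0,0,0,0,0,0,-1],[0,0,0,0,0,0,-1]]'
python3 - <<'E'
from h import *
from cell import telemetry,snapshot
s=telemetry.observe(); d=snapshot("wrist"); d={**d,"p":s["tool_pos"],"rot":s["tool_rot"]}; W=wcloud(d)
print(s["tool_pos"],s["finger_gap"],s["force"])
rep(W,"dye",400,470,-330,-260,70,85)
rep(W,"beaker",400,490,-245,-150,67,90)
rep(W,"tape",480,640,-290,-130,74,90); rep(W,"carton",495,640,-290,-130,55,66)
rep(W,"clock",370,450,-100,-20,10,30)
cv2.imwrite("pics/w5.png",d["image"][:,:,::-1])
d=snapshot("scene"); cv2.imwrite("pics/s5.png",d["image"][:,:,::-1])
W=cloud(d); rep(W,"wash",370,470,-450,-340,20,80)
E
```

```text
time: 35.18
tool_pos: [444.8, -197.2, 228.3]
tool_rot: [-180.0, 0.0, 82.9]
force: [-0.1, -0.4, 0.2]
finger_gap: 85.3
finger_force: 0.0
[ 444.75843873 -197.16495365  228.31302649] 85.33885088553653 [-0.11942423 -0.40165176  0.19329984]
dye 489 mean [ 433.8 -297.5   74.2] rect [ 434.  -297.9] [27.9 28. ] 82.1 x 420.0 448.0 y -312.0 -284.0
beaker 623 mean [ 444.2 -202.3   74. ] rect [ 444.6 -198.6] [53.7 52.4] 82.0 x 418.0 471.0 y -225.0 -171.0
tape 2796 mean [ 555.  -209.5   79.5] rect [ 555.2 -210.9] [66.5 66.4] 88.1 x 522.0 589.0 y -244.0 -178.0
carton 3631 mean [ 554.4 -202.8   60.9] rect [ 553.9 -211.2] [115.  64.] 82.9 x 519.0 593.0 y -271.0 -151.0
clock 3938 mean [409.8 -55.7  17. ] rect [409.2 -56. ] [62.1 64. ] 16.7 x 373.0 445.0 y -93.0 -20.0
wash 351 mean [ 412.1 -372.9   51.4] rect [ 409.4 -377.5] [68.6 36.9] 19.1 x 383.0 448.0 y -406.0 -361.0
```

View pics/w5.png

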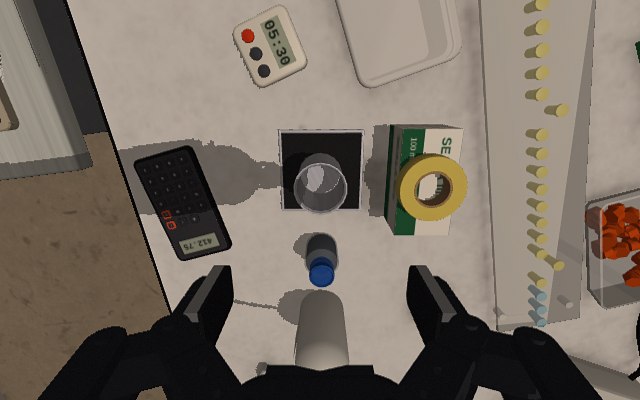

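View pics/s5.png

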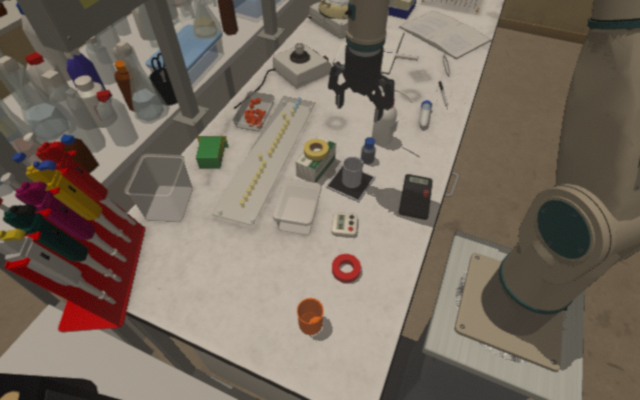

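The wrist view shows the beaker on the mat (320,187), the dye bottle in line below it (321,270), and the tape on the carton (433,187). All measured positions are within tolerance, and the wash bottle and timer haven't moved.

```bash
python3 -c "
from cell import r
print(r.job_done())"
```

```text
the job is handed in; nothing more can be done
None
```

The job is handed in with everything placed: carton behind the mat with the tape flat on top, beaker on the mat, dye bottle midway to the wash bottle, all within tolerance by my last camera measurements at about 35 s; the judge's result was not shown.

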